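# Fit the nested lids on a camera test box and take the dark cover off

## Task

Get the camera test box ready: with the blue scraper held in the fingers, wipe the brass chips off the box's top face onto the bench so that none drops into the opening, never touching them with the fingers, and set the scraper down on the bench. Then take hold of the white inner lid with the black cover nested on it, carry the two together to the box, lower them gently over the opening (no dropping) until the grey flange lies flat on the face all round, and let go for the dark shot. Last, lift the black cover off alone, leaving the white lid seated and undisturbed, and finish while still holding the cover in the air, above the height of the box top and off to one side so that light reaches the white lid; leave the camera, screwdriver and tray where they are.

Things in the scene. Friction and masses are not known exactly. Their poses are not given: they have to be found in the camera images.
- box: Fixed aluminium test box on the bench, 160 (x) x 180 (y) x 60 mm high; origin at the centre of its underside, x and y along its sides. Flat top face with an opening 54 (x) x 84 (y) mm in the middle, 40 mm deep, edges chamfered 1 mm, ringed by a flush red seal. The three chips lie on the 53 mm wide land along its -x side, which faces the robot.
- nest: Fixed black parking frame on the bench on which the nested lids lie at the start, 150 (x) x 170 (y) x 20 mm high, opening 54 x 84 mm in the middle; origin at the centre of its underside, x and y along its sides.
- inner_lid: White inner (diffuser) lid, 0.3 kg, loose. Origin at the centre of the underside of its grey flange, 140 (x) x 160 (y) x 5 mm. On the flange a white body 62 (x) x 92 (y) mm, 5 to 31 mm up; on that an opal panel 40 x 70 mm, 31 to 41 mm up. Under the flange a rounded bead 50 x 80 mm, 8 mm deep, drops into the opening of box or nest (2 mm play each side).
- inner_grip (a point): Centre of the white body of the inner lid, 18 mm above the lid's origin, same axes. Gripping the body here across its 62 mm (along x), fingertips just above the flange, lifts both lids. Seated on the box this point is 78 mm above the bench, over the box's middle, its x axis along the box's x either way round.
- outer_lid: Black outer lid (dark cover), 0.13 kg, loose: an upside-down open box 52 (x) x 82 (y) x 34 mm high, 4 mm walls; origin at the centre of its lower rim. Nested, its rim rests on the white body's top, 31 mm above the inner lid's origin, round the opal panel with 2 mm play each side; only its weight keeps it there. Its long sides stand 5 mm in from the white body's. Grip it across the 52 mm (along x).
- scraper: Blue nylon scraper block, 0.12 kg, standing on its foot on the bench. Origin at the centre of its underside, z up. Foot 20 (x) x 110 (y) x 22 mm high; above it the grip, 20 (x) x 70 (y) mm, up to 62 mm. Grip it across the 20 mm (along x); wipe with a long side of the foot.
- scraper_mid (a point): Point in the middle of the scraper, 30 mm above its underside.
- chip0: Loose brass chip, about 13 x 11 x 7 mm, 10 g, lying on the box's top face; origin at the centre of its underside.
- chip1: Loose brass chip, about 13 x 11 x 7 mm, 10 g, lying on the box's top face; origin at the centre of its underside.
- chip2: Loose brass chip, about 13 x 11 x 7 mm, 10 g, lying on the box's top face; origin at the centre of its underside.
- camera_body: Bystander: white surveillance camera with a black front, 120 x 88 x 94 mm high, 0.45 kg, origin at the centre of its underside, lenses towards its +x. Leave alone.
- screwdriver: Bystander: screwdriver lying on the bench along its x axis, about 200 mm long. Leave alone.
- insert_tray: Bystander: yellow tray of brass inserts, 70 x 100 x 25 mm, origin at the centre of its underside. Leave alone.
There are look-alikes about, which are no part of the job. There is more than one size of the outer_lid; the job needs the larger.

How it is judged:
On the way, in this order (a step that is already met when the one before it is completed fails the run):
1. with the scraper in the fingers, all three chips are off the box and down on the bench (height (world z) of each of chip0, chip1, chip2 below 0.03 m and not (x of chip0 in the frame of box between -0.04 and 0.04 m and y of chip0 in the frame of box between -0.055 and 0.055 m and z of chip0 in the frame of box below 0.056 m) and not (x of chip1 in the frame of box between -0.04 and 0.04 m and y of chip1 in the frame of box between -0.055 and 0.055 m and z of chip1 in the frame of box below 0.056 m) and not (x of chip2 in the frame of box between -0.04 and 0.04 m and y of chip2 in the frame of box between -0.055 and 0.055 m and z of chip2 in the frame of box below 0.056 m) and contact force between the fingers and scraper above 0.5 N), for 0.1 s.
2. the scraper is set down on the bench and let go (height (world z) of scraper_mid below 0.045 m and contact force between the fingers and scraper below 0.1 N and linear speed of scraper below 0.05 m/s), for 0.2 s.
3. the white lid is seated on the box with the black cover still nested on it, both let go (horizontal distance between inner_lid and box below 0.005 m and z of inner_lid in the frame of box below 0.0625 m and angle between the x axis of inner_lid and the x axis of box, either way round below 0.09 rad and angle between inner_lid's own z axis and vertical below 0.035 rad and horizontal distance between outer_lid and inner_lid below 0.006 m and z of outer_lid in the frame of inner_lid below 0.0335 m and angle between outer_lid's own z axis and vertical below 0.05 rad and contact force between the fingers and inner_lid below 0.1 N and contact force between the fingers and outer_lid below 0.1 N), for 0.2 s.
At the end, for the whole second after the job is handed in: Chips and scraper on the bench; white lid seated on the box (5 mm, flange within 2.5 mm, yaw 0.09 rad), not held; black cover still, held by the fingers alone, rim over 60 mm above the bench, over 100 mm to one side of the box centre, tilt under 0.35 rad (all of step 2 and height (world z) of each of chip0, chip1, chip2 below 0.03 m and not (x of chip0 in the frame of box between -0.04 and 0.04 m and y of chip0 in the frame of box between -0.055 and 0.055 m and z of chip0 in the frame of box below 0.056 m) and not (x of chip1 in the frame of box between -0.04 and 0.04 m and y of chip1 in the frame of box between -0.055 and 0.055 m and z of chip1 in the frame of box below 0.056 m) and not (x of chip2 in the frame of box between -0.04 and 0.04 m and y of chip2 in the frame of box between -0.055 and 0.055 m and z of chip2 in the frame of box below 0.056 m) and horizontal distance between inner_lid and box below 0.005 m and z of inner_lid in the frame of box below 0.0625 m and angle between the x axis of inner_lid and the x axis of box, either way round below 0.09 rad and angle between inner_lid's own z axis and vertical below 0.035 rad and contact force between the fingers and inner_lid below 0.1 N and contact force between the fingers and outer_lid above 0.5 N and height (world z) of outer_lid above 0.06 m and horizontal distance between outer_lid and box above 0.1 m and angle between outer_lid's own z axis and vertical below 0.35 rad and linear speed of outer_lid below 0.03 m/s and linear speed of inner_lid below 0.01 m/s and contact force between outer_lid and inner_lid below 0.05 N and contact force between outer_lid and box below 0.05 N and contact force between outer_lid and nest below 0.05 N and contact force between outer_lid and scraper below 0.05 N and contact force between outer_lid and camera_body below 0.05 N and contact force between outer_lid and screwdriver below 0.05 N and contact force between outer_lid and insert_tray below 0.05 N); the arm keeps its last pose, push and grip.
It fails at once if a chip drops into the box ((x of chip0 in the frame of box between -0.04 and 0.04 m and y of chip0 in the frame of box between -0.055 and 0.055 m and z of chip0 in the frame of box below 0.056 m) or (x of chip1 in the frame of box between -0.04 and 0.04 m and y of chip1 in the frame of box between -0.055 and 0.055 m and z of chip1 in the frame of box below 0.056 m) or (x of chip2 in the frame of box between -0.04 and 0.04 m and y of chip2 in the frame of box between -0.055 and 0.055 m and z of chip2 in the frame of box below 0.056 m)).
It fails at once if the fingers touch a chip (contact force between the fingers and chip0 above 0.3 N or contact force between the fingers and chip1 above 0.3 N or contact force between the fingers and chip2 above 0.3 N).
It fails at once if the lids are separated while the white lid is not seated on the box, or the white lid is lifted, tilted or shifted once the cover is off (z of outer_lid in the frame of inner_lid above 0.045 m and not (horizontal distance between inner_lid and box below 0.005 m and z of inner_lid in the frame of box below 0.0625 m and angle between the x axis of inner_lid and the x axis of box, either way round below 0.09 rad and angle between inner_lid's own z axis and vertical below 0.035 rad)).
It fails at once if the white lid is dropped onto the box from more than 12 mm up (horizontal distance between inner_lid and box below 0.1 m and z of inner_lid in the frame of box above 0.072 m and contact force between the fingers and inner_lid below 0.02 N and contact force between inner_lid and anything else below 0.02 N).
It fails at once if a bystander is moved more than 30 mm (distance of any of camera_body, screwdriver, insert_tray from where it was at the start of the episode above 0.03 m).
It also fails if it takes over 72 s, if anything falls off the work surface, if the arm or the gripper's body presses on something with over 40 N, if the wrist force passes 120 N, or if a joint passes its speed limit or range.

## Robot

A 6-joint arm with a two-finger parallel gripper is mounted at the origin on the work surface. World frame = base frame: x ahead of the robot, y to its left, z up, the work surface at z = 0. Lengths are in m, angles in rad, forces in N, time in s.
With the tool pointing down it reaches from about 0.35 to 0.725 m from the base axis. Payload 6 kg.
Tool frame: the origin (TCP) lies at the very end of the fingers, on their centre line; the grasp point (between the pads) lies 19 mm behind it (arm.pinch_z is the distance from the TCP to the grasp point, in m); z points along the fingers, y is the line along which they close (so a half turn about z gives the same grasp; the last joint's range is limited). The gripper opens to 85 mm and grips with 20 to 120 N. Pads are 22 mm wide; open, the fingers measure 114 mm over their backs; the gripper's body (76 mm by 85 mm) begins 54 mm behind the grasp point. The pads swing forward as they close: fully open they stand 13 mm farther back than shut.
Start: joints at [1.577, 0.04, 0.085, 0, -1.615, -0.334], TCP at [0.193, 0.568, 0.231] pointing down, gripper open.
Joint ranges: [-2.56, 2.56], [-1.29, 2.01], [-1.08, 1.49], [-3.29, 1.98], [-2.81, -0.18], [-2.99, 2.99]. Speed limits (rad/s): [2.57, 2.57, 3.01, 3.14, 3.14, 3.14].

## Interface

Orientations are given as a rotation vector (axis times angle).
In Python, from rig import arm gives the robot as it stands.
- The arm moves only by the tool arm_command, never from a script. Its argument "series" is a list of rows, each a list of 3 entries, a list of its own where there are three numbers: the turn, a rotation vector about the world's x, y, z in rad, then the shift along the world's x, y, z in m, then the closure, from -1 (fully open) to 1 (shut). In form: [[[wx, wy, wz], [tx, ty, tz], hand], ...]. A call has 1 to 12 rows; each row is the pose to reach, as a shift and turn from the pose commanded when the call began; what a row does not reach only later rows make up. A row lasts 1/10 s, in which the tool goes at most 50 mm and 8.59 degrees, less where a joint would pass 70% of its speed; a pose out of reach is approached as far as the arm can. A call with a gripper value outside its range is refused whole. The fingers move at their own pace and stop on an object; "force" is the grip in N (left out, the last holds). Time passes only in rows, so rows that repeat a pose let the fingers close. It gives the time, the measured TCP pose, the force, the opening and the grip force at its end, in the units of the state.
- arm.get_state(): the state, without advancing time (a new reading comes with each control period).
- arm.grab_frame(name): name is "scene" or "top" or "wrist"; returns (picture, depth): 400x640x3 uint8, blue, green, red; 400x640 float32, m along the optical axis (not along the pixel's ray), 0 where there is no reading.
- arm.camera_model(name): a dict with "intrinsics" (3x3 intrinsics, pixels), "R" (3x3) and "t" (3): a world point X has camera coordinates R X + t; the wrist camera has in their place "mount" (4x4, takes a point from camera to tool coordinates, whose origin is the TCP and whose axes are the flange's). Camera axes: x right, y down, z forward; pixel columns grow to the right and rows downward; lengths in m; the calibration is good to about 2 mm. A picture is of the moment at which its call begins: read the wrist's pose just before it. camera_model takes no time and is no camera call.
- arm.sign_off(): hands the job in; it is judged then, once.
The state is a dict: "clock": time; "joint_pos": joint angles; "dq": joint speeds; "effort": joint torques, N m; "position": TCP position; "orientation": TCP orientation; "contact_force": force on the tool from outside, world axes, zero at the start; "moment": the same for the moment, N m; "finger_gap": finger opening in m; "grasp_force": force on a finger pad.
Only numpy, scipy, OpenCV 4.12 (cv2) and the standard library are available. Lean on these libraries where they do the work, as an engineer would, in place of code of your own. Each camera call takes 0.05 s, during which the arm holds its last target. There are 200 camera calls.

## Working session

There is one attempt and no reset: what is moved stays moved. The work goes in short steps, Python scripts to look and compute and a tool call to move; the robot and the scene stay as the last step left them, time stands still between calls to the robot, and variables do not carry over. Pictures are saved under pics/ and viewed, at most 10 in all, crops included, and the job is handed in when it is done.

Besides the shell and the picture viewer there is one more tool, called after "Emit:" by a JSON object that holds its "api" and its "payload", one argument or row to a line. arm_command: Moves the arm, as the interface text tells. Its arguments: {"type":"object","properties":{"series":{"type":"array","items":{"type":"array"}},"force":{"type":"number"}},"required":["series"]}

```bash
mkdir -p pics
cat > h.py <<'E'
import numpy as np, cv2
from rig import arm
def world(name,px,z=None,depth=None):
    m=arm.camera_model(name);K=np.array(m["intrinsics"]);R=np.array(m["R"]);t=np.array(m["t"])
    px=np.atleast_2d(np.float64(px));d=np.c_[px,np.ones(len(px))]@np.linalg.inv(K).T
    c=-R.T@t;w=d@R
    s=(z-c[2])/w[:,2] if depth is None else depth
    return c+w*np.reshape(s,(-1,1))
E
python3 - <<'E'
from h import *
s=arm.get_state();print({k:np.round(v,3).tolist() for k,v in s.items()})
for n in("top","scene"):
    p,d=arm.grab_frame(n);cv2.imwrite(f"pics/{n}0.png",p);np.save(n+"0.npy",d)
    m=arm.camera_model(n);print(n,np.round(m["intrinsics"],1).tolist(),np.round(-np.array(m["R"]).T@m["t"],3))
print(arm.camera_model("wrist"))
E
```

```text
{'clock': 0.0, 'joint_pos': [1.577, 0.041, 0.084, -0.0, -1.616, -0.334], 'dq': [-0.0, -0.0, -0.001, 0.001, 0.001, -0.002], 'effort': [-0.001, -36.82, 34.741, 6.932, -0.006, -0.0], 'position': [0.193, 0.568, 0.23], 'orientation': [3.098, -0.512, -0.0], 'contact_force': [0.392, -1.474, 0.249], 'moment': [0.02, -0.02, 0.0], 'grasp_force': 0.0, 'finger_gap': 0.086}
top [[437.8, 0.0, 322.1], [0.0, 437.8, 198.4], [0.0, 0.0, 1.0]] [ 0.455 -0.036  1.113]
scene [[369.5, 0.0, 320.9], [0.0, 369.5, 200.2], [0.0, 0.0, 1.0]] [0.845 0.226 0.735]
{'intrinsics': array([[333.31983025,   0.        , 319.83317193],
       [  0.        , 333.31983025, 201.50826967],
       [  0.        ,   0.        ,   1.        ]]), 'mount': array([[-5.41220382e-04, -9.51919098e-01, -3.06349047e-01,
         7.90238857e-02],
       [ 9.99999680e-01, -3.34757043e-04, -7.26486957e-04,
         5.31748099e-04],
       [ 5.89004308e-04, -3.06349342e-01,  9.51918974e-01,
        -1.41771013e-01],
       [ 0.00000000e+00,  0.00000000e+00,  0.00000000e+00,
         1.00000000e+00]])}
```

View pics/top0.png

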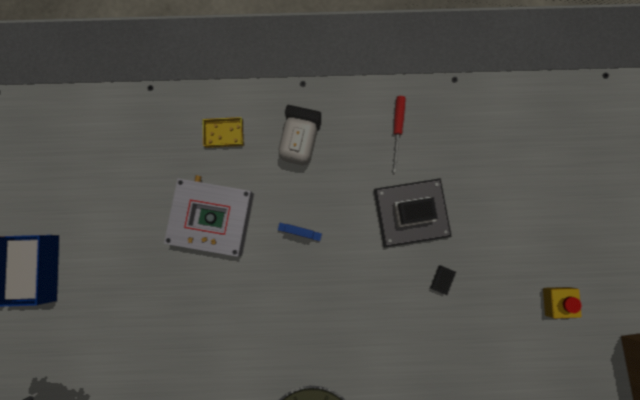

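View pics/scene0.png

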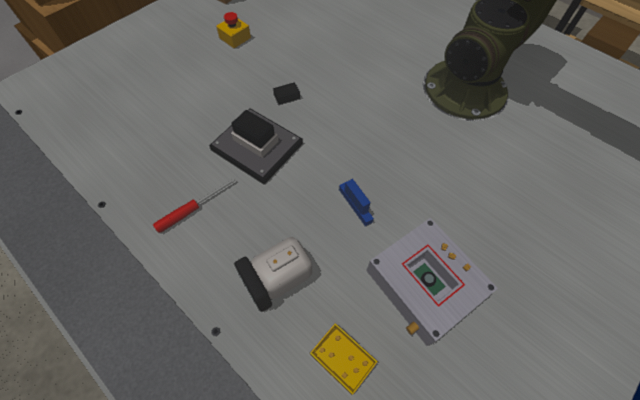

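The top view shows the box at (208,217) with chips at (190,239), (205,239) and (213,241), and the scraper at (300,232). The nested lids are at (413,212). There are two black covers: the one nested on the white lid at (415,211), and a smaller one loose on the bench at (443,280). The nested one is the larger and sits on the white body, so it is the one meant. A crop will confirm this while I measure.

Run:
```python
from h import *
p=cv2.imread("pics/top0.png");d=np.load("top0.npy")
hsv=cv2.cvtColor(p,cv2.COLOR_BGR2HSV)
def rep(n,mask,roi,z,k=0):
    x0,y0,x1,y1=roi;m=np.zeros(mask.shape,np.uint8);m[y0:y1,x0:x1]=mask[y0:y1,x0:x1]
    if k:m=cv2.morphologyEx(m,cv2.MORPH_CLOSE,np.ones((k,k)))
    for c in cv2.findContours(m,cv2.RETR_EXTERNAL,cv2.CHAIN_APPROX_NONE)[0]:
        if cv2.contourArea(c)<(4 if 'chip' in n else 60):continue
        w=world("top",c[:,0],z)[:,:2];r=cv2.minAreaRect((w*1000).astype(np.float32))
        print(n,np.round(r[0],1),np.round(r[1],1),round(r[2],1),'px',c[:,0].mean(0).round(),'hgt',round(1.113-np.median(d[c[:,0,1],c[:,0,0]]),3))
H,S,V=cv2.split(hsv)
blue=((H>100)&(H<130)&(S>120)&(V>50)).astype(np.uint8)
rep("scraper",blue,(260,200,340,260),.06);rep("scraper@.022",blue,(260,200,340,260),.022)
red=(((H<8)|(H>172))&(S>90)).astype(np.uint8)
rep("seal",red,(160,170,260,270),.06,5)
br=((H>10)&(H<30)&(S>90)&(V>70)).astype(np.uint8)
rep("chip",br,(170,225,240,256),.067)
hm=1.113-d
rep("boxd",((hm>.05)&(hm<.08)).astype(np.uint8),(140,160,270,270),.06)
rep("flange",((hm>.017)&(hm<.035)).astype(np.uint8),(360,160,470,260),.0225,9)
rep("body",((hm>.045)&(hm<.2)).astype(np.uint8),(360,160,470,260),.051)
rep("cover",((hm>.07)&(hm<.2)).astype(np.uint8),(360,160,470,260),.085)
rep("decoy",((hm>.015)&(hm<.2)).astype(np.uint8),(425,255,470,300),.03)
for q in((413,212),(443,280),(300,232),(180,200)):print(q,hm[q[1],q[0]].round(3))
a=cv2.resize(p[165:305,150:260],None,fx=3.5,fy=3.5,interpolation=2);b=cv2.resize(p[165:305,360:470],None,fx=3.5,fy=3.5,interpolation=2)
cv2.imwrite("pics/crop1.png",cv2.convertScaleAbs(np.hstack([a,b]),alpha=1.6))
```

```text
scraper [490.4  14.4] [102.   18.1] 73.6 px [299. 231.] hgt 0.062
scraper@.022 [491.7  16.2] [105.7  18.7] 73.6 px [299. 231.] hgt 0.062
chip [471.8 220.2] [9.7 8.4] 26.2 px [213. 241.] hgt 0.073
chip [476.9 240.9] [9.6 7.1] 88.4 px [204. 239.] hgt 0.071
chip [477.3 274.7] [8.5 9.9] 44.2 px [190. 240.] hgt 0.074
boxd [531.1 232.6] [184.1 159.9] 78.5 px [208. 214.] hgt 0.055
flange [ 528.3 -268.7] [144.3 170.2] 7.4 px [413. 214.] hgt 0.018
body [ 531.2 -270.7] [61.9 96.7] 7.1 px [415. 211.] hgt 0.05
cover [ 530.7 -267.6] [52.  84.4] 7.3 px [418. 210.] hgt 0.08
decoy [ 357.7 -341. ] [108.2  81.8] 88.3 px [449. 285.] hgt 0.018
(413, 212) 0.08
(443, 280) 0.038
(300, 232) 0.067
(180, 200) 0.054
```

View pics/crop1.png

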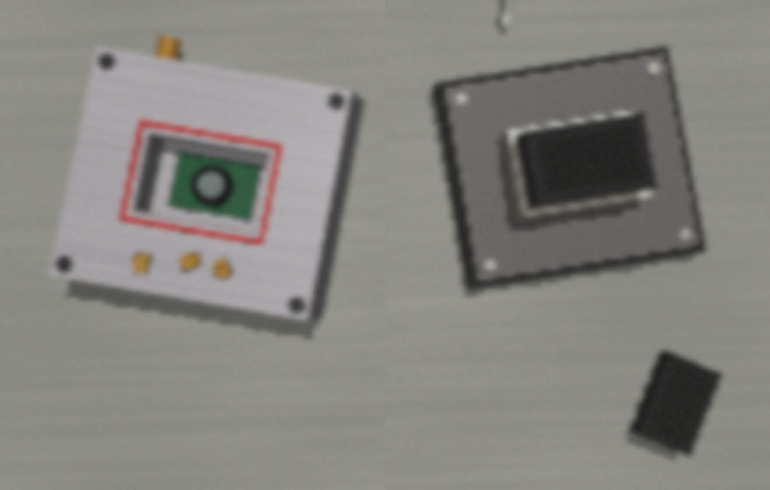

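The crop confirms it: the nested cover measures 52 x 84 mm on the white body, and the loose one is clearly smaller. The box yaw is about -11.5° and the chips lie at box x of about -0.055 to -0.061. I'll move above the scraper.

Emit:
{"api": "arm_command", "payload": {
  "series": [
    [[0, 0, -1.53], [0.297, -0.552, 0], -1],
    [[0, 0, -1.53], [0.297, -0.552, 0], -1],
    [[0, 0, -1.53], [0.297, -0.552, 0], -1],
    [[0, 0, -1.53], [0.297, -0.552, 0], -1],
    [[0, 0, -1.53], [0.297, -0.552, 0], -1],
    [[0, 0, -1.53], [0.297, -0.552, 0], -1],
    [[0, 0, -1.53], [0.297, -0.552, 0], -1],
    [[0, 0, -1.53], [0.297, -0.552, 0], -1],
    [[0, 0, -1.53], [0.297, -0.552, 0], -1],
    [[0, 0, -1.53], [0.297, -0.552, 0], -1],
    [[0, 0, -1.53], [0.297, -0.552, 0], -1],
    [[0, 0, -1.53], [0.297, -0.552, 0], -1]
  ],
  "force": 40
}}

```text
clock: 1.3
position: [0.4778, 0.0376, 0.2312]
orientation: [-1.88, 2.517, 0.0]
contact_force: [1.6, 1.4, 0.4]
finger_gap: 0.0858
grasp_force: 0.0
```

```bash
cat >> h.py <<'E'
from scipy.spatial.transform import Rotation as Ro
def wrist():
    s=arm.get_state();p,d=arm.grab_frame("wrist");m=arm.camera_model("wrist")
    T=np.eye(4);T[:3,:3]=Ro.from_rotvec(s["orientation"]).as_matrix();T[:3,3]=s["position"]
    return p,d,T@np.array(m["mount"]),np.array(m["intrinsics"]),s
def wworld(px,C,K,z):
    px=np.atleast_2d(np.float64(px));w=np.c_[px,np.ones(len(px))]@np.linalg.inv(K).T@C[:3,:3].T
    return C[:3,3]+w*((z-C[2,3])/w[:,2])[:,None]
def pts(d,C,K):
    v,u=np.mgrid[:d.shape[0],:d.shape[1]];r=np.stack([u,v,np.ones_like(u)],-1)@np.linalg.inv(K).T
    return (r*d[...,None])@C[:3,:3].T+C[:3,3]
def rect(xy):
    r=cv2.minAreaRect((np.asarray(xy)*1000).astype(np.float32)); return [np.round(q,1) for q in r]
E
python3 - <<'E'
from h import *
p,d,C,K,s=wrist();cv2.imwrite("pics/w1.png",p);np.save("w1.npy",d)
print(s["position"],s["joint_pos"])
H,S,V=cv2.split(cv2.cvtColor(p,cv2.COLOR_BGR2HSV));P=pts(d,C,K)
m=(H>100)&(H<130)&(S>120)&(d>0)&(np.abs(P[...,0]-.49)<.08)&(np.abs(P[...,1]-.015)<.08)
for lo,hi in((.055,.07),(.015,.028)):
    k=m&(P[...,2]>lo)&(P[...,2]<hi);print(k.sum(),rect(P[k][:,:2]),np.median(P[k][:,2]))
E
```

```text
[0.47784456 0.03764745 0.23121154] [ 5.00760577e-01 -2.85960768e-01 -2.12415533e-01 -3.33172014e-04
 -1.64394583e+00 -7.88566789e-01]
1474 [array([492.7,  16.4]), array([69.9, 19.7]), np.float64(73.9)] 0.06111024461443654
457 [array([493.1,  14.5]), array([106.8,  18.6]), np.float64(73.1)] 0.02115992267130834
```

View pics/w1.png

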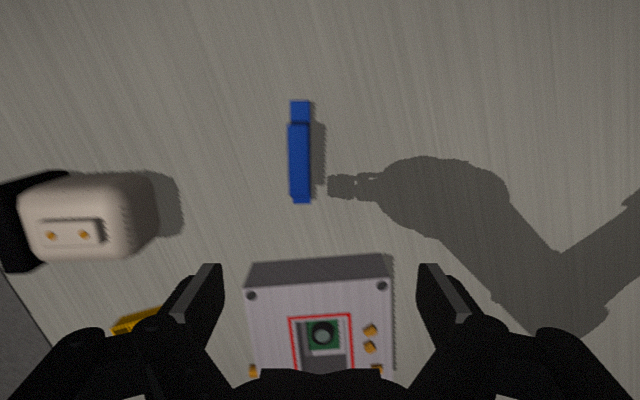

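The wrist depth puts the scraper at (0.4927, 0.0164), with its top measuring 70 x 20 mm as it should.

Emit:
{"api": "arm_command", "payload": {
  "series": [
    [[0, 0, 0.007], [0.015, -0.021, 0], -1],
    [[0, 0, 0.007], [0.015, -0.021, -0.04], -1],
    [[0, 0, 0.007], [0.015, -0.021, -0.08], -1],
    [[0, 0, 0.007], [0.015, -0.021, -0.12], -1],
    [[0, 0, 0.007], [0.015, -0.021, -0.15], -1],
    [[0, 0, 0.007], [0.015, -0.021, -0.175], -1],
    [[0, 0, 0.007], [0.015, -0.021, -0.195], -1],
    [[0, 0, 0.007], [0.015, -0.021, -0.204], -1],
    [[0, 0, 0.007], [0.015, -0.021, -0.204], 0],
    [[0, 0, 0.007], [0.015, -0.021, -0.204], 1],
    [[0, 0, 0.007], [0.015, -0.021, -0.204], 1],
    [[0, 0, 0.007], [0.015, -0.021, -0.204], 1]
  ],
  "force": 60
}}

```text
clock: 2.55
position: [0.4931, 0.0189, 0.0284]
orientation: [-1.889, 2.508, -0.001]
contact_force: [-0.6, 0.3, 0.3]
finger_gap: 0.028
grasp_force: 0.0
```

Emit:
{"api": "arm_command", "payload": {
  "series": [
    [[0, 0, 0], [0, 0, 0], 1],
    [[0, 0, 0], [0, 0, 0], 1],
    [[0, 0, 0], [0, 0, 0], 1],
    [[0, 0, 0], [0, 0, 0], 1]
  ]
}}

```text
clock: 2.95
position: [0.493, 0.0189, 0.0282]
orientation: [-1.889, 2.508, -0.001]
contact_force: [-1.1, 1.3, 6.1]
finger_gap: 0.0193
grasp_force: 59.3
```

Run:
```python
from h import *
for n,roi in(("top",(160,170,260,270)),("scene",(360,220,500,345))):
    p=cv2.imread(f"pics/{n}0.png");d=np.load(n+"0.npy");x0,y0,x1,y1=roi
    b,g,r=[p[...,i].astype(int) for i in range(3)]
    red=(r>1.35*g)&(r>1.35*b)&(r>60);m=np.zeros(red.shape,np.uint8);m[y0:y1,x0:x1]=red[y0:y1,x0:x1]
    v,u=np.nonzero(m);W=world(n,np.c_[u,v],.06);print(n,"seal",m.sum(),rect(W[:,:2]))
    br=((r>1.5*b)&(g>1.2*b)&(r>90)&(r<1.7*g)).astype(np.uint8);m=np.zeros_like(br);m[y0:y1,x0:x1]=br[y0:y1,x0:x1]
    nn,l,st,ce=cv2.connectedComponentsWithStats(m)
    for i in range(1,nn):
        if st[i,4]>8:print(n,"brass",ce[i].round(),st[i,4],world(n,ce[i],.065)[0].round(4))
    m=arm.camera_model(n);R=np.array(m["R"]);t=np.array(m["t"])
    v,u=np.mgrid[:400,:640];P=world(n,np.c_[u.ravel(),v.ravel()],depth=d.ravel())
    k=(abs(P[:,2]-.06)<.008)&(abs(P[:,0]-.53)<.15)&(abs(P[:,1]-.23)<.15)&(d.ravel()>0)
    print(n,"face",rect(P[k][:,:2]),np.median(P[k][:,2]))
    c=np.array([.53,-.269]);k2=(abs(P[:,:2]-c).max(1)<.12)&(d.ravel()>0)
    for lo,hi in((.08,.1),(.045,.058),(.018,.032)):
        k=k2&(P[:,2]>lo)&(P[:,2]<hi);print(n,lo,rect(P[k][:,:2]),np.median(P[k][:,2]))
```

```text
top seal 261 [array([558.8, 230.2]), array([101.3, 126.9]), np.float64(78.3)]
top brass [197. 178.] 23 [0.6255 0.2581 0.065 ]
top brass [204. 239.] 16 [0.4779 0.2426 0.065 ]
top brass [190. 240.] 17 [0.4769 0.2753 0.065 ]
top brass [213. 241.] 16 [0.4725 0.2209 0.065 ]
top face [array([531.4, 234.3]), array([181.4, 160. ]), np.float64(78.5)] 0.05988853683791917
top 0.08 [array([ 531.1, -269. ]), array([52.1, 82.5]), np.float64(7.4)] 0.08499667998315719
top 0.045 [array([ 531. , -268.8]), array([61.9, 92.1]), np.float64(7.7)] 0.05034650798663454
top 0.018 [array([ 531. , -269.1]), array([149.9, 170.4]), np.float64(7.4)] 0.02437762878592986
scene seal 375 [array([515.1, 239.2]), array([101.6, 103.5]), np.float64(78.9)]
scene brass [444. 246.] 32 [0.4714 0.2211 0.065 ]
scene brass [452. 255.] 32 [0.4771 0.2426 0.065 ]
scene brass [467. 267.] 32 [0.4771 0.2758 0.065 ]
scene brass [413. 327.] 82 [0.638 0.266 0.065]
scene face [array([532.7, 235.8]), array([180.3, 161.8]), np.float64(78.5)] 0.06151894799596691
scene 0.08 [array([ 531.7, -266.7]), array([53.3, 84. ]), np.float64(7.7)] 0.0865090582367139
scene 0.045 [array([ 531.9, -265.9]), array([63.5, 91.4]), np.float64(6.8)] 0.05222272287723567
scene 0.018 [array([ 552.8, -265. ]), array([195.3, 172.6]), np.float64(7.6)] 0.026223160053024164
```

Box centre is (0.532, 0.2345) at yaw -11.5°, and the lids are at (0.531, -0.2685) at yaw 7.4°; the top and scene views agree. I'll carry the scraper over the land's inner edge, at box x = -0.030.

Emit:
{"api": "arm_command", "payload": {
  "series": [
    [[0, 0, 0], [0, 0, 0.03], 1],
    [[0, 0, 0], [0, 0, 0.07], 1],
    [[0, 0, 0], [0, 0, 0.11], 1],
    [[0, 0, 0.02], [0.001, 0.02, 0.13], 1],
    [[0, 0, 0.04], [0.003, 0.06, 0.13], 1],
    [[0, 0, 0.06], [0.005, 0.1, 0.13], 1],
    [[0, 0, 0.08], [0.007, 0.14, 0.13], 1],
    [[0, 0, 0.08], [0.009, 0.18, 0.13], 1],
    [[0, 0, 0.08], [0.0096, 0.21, 0.13], 1],
    [[0, 0, 0.08], [0.0096, 0.2226, 0.13], 1],
    [[0, 0, 0.08], [0.0096, 0.2226, 0.13], 1],
    [[0, 0, 0.08], [0.0096, 0.2226, 0.13], 1]
  ]
}}

```text
clock: 4.15
position: [0.5018, 0.2407, 0.1567]
orientation: [1.988, -2.431, 0.0]
contact_force: [0.8, -0.3, -0.9]
finger_gap: 0.0193
grasp_force: 58.9
```

Run:
```python
from h import *
p,d,C,K,s=wrist();cv2.imwrite("pics/w2.png",p)
t,dt=arm.grab_frame("top");sc,_=arm.grab_frame("scene")
print(s["position"],s["orientation"],s["finger_gap"])
cv2.imwrite("pics/c2.png",np.vstack([np.hstack([cv2.resize(sc[190:350,350:510],(400,400)),cv2.resize(t[150:280,150:280],(400,400))])]))
```

```text
[0.50182419 0.2406565  0.15669325] [ 1.98768253e+00 -2.43105149e+00  6.97238103e-05] 0.0192978833205883
```

View pics/c2.png

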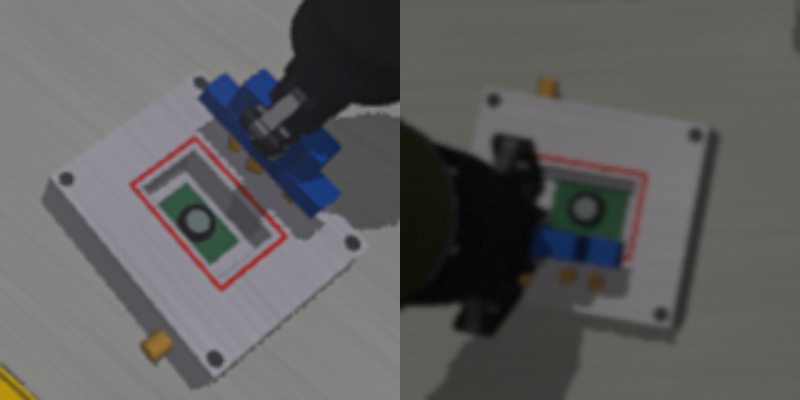

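The scene crop (left) and top crop (right) show the scraper parallel to the box side, above the opening's -x edge and inboard of the chips. I'll lower it to about 1 mm above the face.

Emit:
{"api": "arm_command", "payload": {
  "series": [
    [[0, 0, 0], [0.001, 0, -0.02], 1],
    [[0, 0, 0], [0.001, 0, -0.04], 1],
    [[0, 0, 0], [0.001, 0, -0.055], 1],
    [[0, 0, 0], [0.001, 0, -0.062], 1],
    [[0, 0, 0], [0.001, 0, -0.066], 1],
    [[0, 0, 0], [0.001, 0, -0.0673], 1],
    [[0, 0, 0], [0.001, 0, -0.0673], 1],
    [[0, 0, 0], [0.001, 0, -0.0673], 1]
  ]
}}

```text
clock: 5.1
position: [0.5034, 0.2415, 0.0908]
orientation: [-1.988, 2.431, -0.0]
contact_force: [0.0, -0.3, -0.9]
finger_gap: 0.0193
grasp_force: 58.9
```

Emit:
{"api": "arm_command", "payload": {
  "series": [
    [[0, 0, 0], [0, 0, -0.001], 1],
    [[0, 0, 0], [-0.0049, 0.001, -0.001], 1],
    [[0, 0, 0], [-0.0098, 0.002, -0.001], 1],
    [[0, 0, 0], [-0.0147, 0.003, -0.001], 1],
    [[0, 0, 0], [-0.0196, 0.004, -0.001], 1],
    [[0, 0, 0], [-0.0245, 0.005, -0.001], 1],
    [[0, 0, 0], [-0.0294, 0.006, -0.001], 1],
    [[0, 0, 0], [-0.0343, 0.007, -0.001], 1],
    [[0, 0, 0], [-0.0392, 0.008, -0.001], 1],
    [[0, 0, 0], [-0.0441, 0.009, -0.001], 1],
    [[0, 0, 0], [-0.049, 0.01, -0.001], 1],
    [[0, 0, 0], [-0.0539, 0.011, -0.001], 1]
  ]
}}

```text
clock: 6.3
position: [0.4487, 0.2523, 0.0889]
orientation: [1.988, -2.432, -0.0]
contact_force: [-0.4, -0.2, -1.4]
finger_gap: 0.0191
grasp_force: 58.9
```

Emit:
{"api": "arm_command", "payload": {
  "series": [
    [[0, 0, 0], [-0.0049, 0.001, 0], 1],
    [[0, 0, 0], [-0.0098, 0.002, 0], 1],
    [[0, 0, 0], [-0.0098, 0.002, 0], 1],
    [[0, 0, 0], [-0.0098, 0.002, 0], 1],
    [[0, 0, 0], [-0.0098, 0.002, 0], 1],
    [[0, 0, 0], [-0.0098, 0.002, 0.03], 1],
    [[0, 0, 0], [-0.0098, 0.002, 0.06], 1],
    [[0, 0, 0], [-0.0098, 0.002, 0.06], 1]
  ]
}}

```text
clock: 7.1
position: [0.4414, 0.2553, 0.154]
orientation: [-1.984, 2.426, -0.001]
contact_force: [0.4, -0.3, -0.6]
finger_gap: 0.0194
grasp_force: 59.0
```

```bash
cat > brass.py <<'E'
from h import *
import sys
out=[]
for n,roi in(("top",(130,160,300,300)),("scene",(340,180,580,345))):
    p,_=arm.grab_frame(n);x0,y0,x1,y1=roi;out.append(cv2.resize(p[y0:y1,x0:x1],(400,400)))
    b,g,r=[p[...,i].astype(int) for i in range(3)]
    br=((r>1.4*b)&(g>1.15*b)&(r>70)&(r<1.8*g)).astype(np.uint8);m=np.zeros_like(br);m[y0:y1,x0:x1]=br[y0:y1,x0:x1]
    nn,l,st,ce=cv2.connectedComponentsWithStats(m)
    for i in range(1,nn):
        if st[i,4]>5:print(n,"brass",ce[i].round(),st[i,4],"z.004",world(n,ce[i],.004)[0].round(3),"z.065",world(n,ce[i],.065)[0].round(3))
cv2.imwrite("pics/"+sys.argv[1],np.hstack(out))
E
python3 brass.py b1.png
```

```text
top brass [198. 178.] 38 z.004 [0.635 0.274 0.004] z.065 [0.625 0.257 0.065]
top brass [218. 258.] 10 z.004 [0.431 0.222 0.004] z.065 [0.433 0.208 0.065]
scene brass [412. 328.] 103 z.004 [0.62  0.269 0.004] z.065 [0.639 0.266 0.065]
scene brass [346. 338.] 187 z.004 [0.721 0.19  0.004] z.065 [0.731 0.193 0.065]
```

View pics/b1.png

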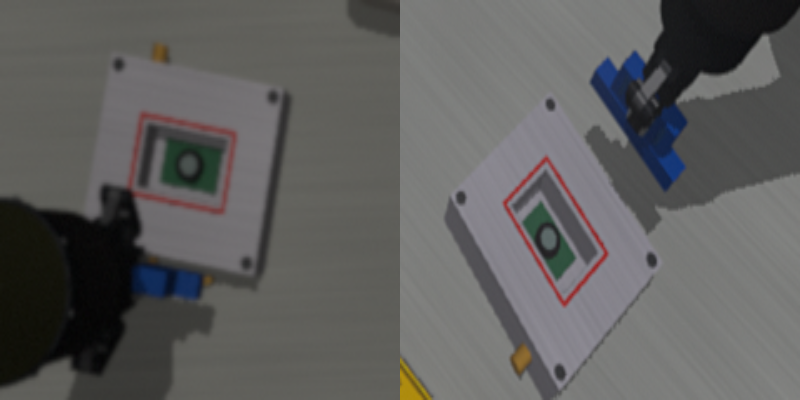

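The scene view (right) shows the box face and opening clear of brass; one chip shows on the bench in the top view. I'll carry the scraper back, then check the other chips before letting it go.

Emit:
{"api": "arm_command", "payload": {
  "series": [
    [[0, 0, 0], [0.01, -0.03, 0], 1],
    [[0, 0, 0], [0.02, -0.07, 0], 1],
    [[0, 0, 0], [0.02, -0.11, 0], 1],
    [[0, 0, 0], [0.03, -0.15, 0], 1],
    [[0, 0, 0], [0.04, -0.19, 0], 1],
    [[0, 0, 0], [0.05, -0.22, 0], 1],
    [[0, 0, 0], [0.05, -0.235, 0], 1],
    [[0, 0, 0], [0.05, -0.235, 0], 1]
  ]
}}

```text
clock: 8.0
position: [0.4888, 0.0176, 0.1477]
orientation: [1.984, -2.433, -0.001]
contact_force: [0.1, 1.0, -1.4]
finger_gap: 0.0193
grasp_force: 59.0
```

```bash
python3 brass.py b2.png
```

```text
top brass [197. 178.] 37 z.004 [0.635 0.274 0.004] z.065 [0.625 0.257 0.065]
scene brass [412. 328.] 103 z.004 [0.62  0.269 0.004] z.065 [0.639 0.266 0.065]
scene brass [346. 338.] 187 z.004 [0.721 0.19  0.004] z.065 [0.731 0.193 0.065]
```

View pics/b2.png

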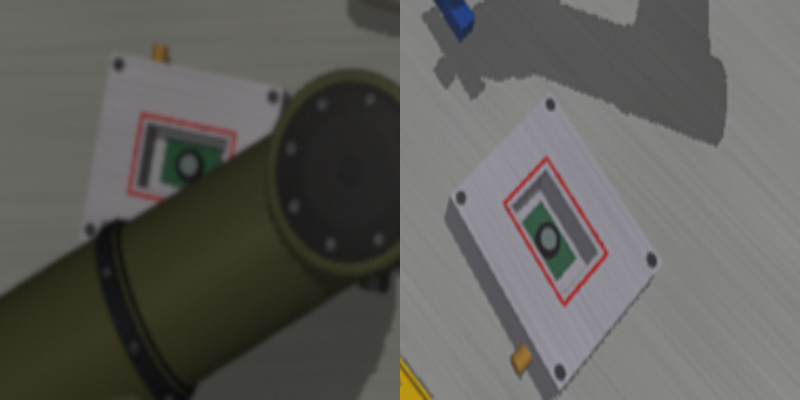

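The scene view shows the face and opening clear, but the arm hides the bench strip from the top camera. I'll move further aside and look again.

Emit:
{"api": "arm_command", "payload": {
  "series": [
    [[0, 0, 0], [-0.01, -0.04, 0], 1],
    [[0, 0, 0], [-0.02, -0.08, 0], 1],
    [[0, 0, 0], [-0.03, -0.12, 0], 1],
    [[0, 0, 0], [-0.03, -0.16, 0], 1],
    [[0, 0, 0], [-0.03, -0.19, 0], 1],
    [[0, 0, 0], [-0.03, -0.19, 0], 1]
  ]
}}

```text
clock: 8.7
position: [0.459, -0.1723, 0.1485]
orientation: [1.985, -2.433, -0.001]
contact_force: [-0.3, -0.3, -1.3]
finger_gap: 0.0194
grasp_force: 59.0
```

```bash
python3 brass.py b3.png
```

```text
top brass [197. 178.] 37 z.004 [0.635 0.274 0.004] z.065 [0.625 0.257 0.065]
top brass [194. 253.] 18 z.004 [0.445 0.282 0.004] z.065 [0.446 0.265 0.065]
top brass [205. 256.] 26 z.004 [0.436 0.254 0.004] z.065 [0.437 0.238 0.065]
top brass [217. 258.] 18 z.004 [0.432 0.225 0.004] z.065 [0.433 0.21  0.065]
scene brass [412. 328.] 103 z.004 [0.62  0.269 0.004] z.065 [0.639 0.266 0.065]
scene brass [346. 338.] 187 z.004 [0.721 0.19  0.004] z.065 [0.731 0.193 0.065]
```

All three chips are on the bench at z≈0, in front of the box. I'll set the scraper down at about (0.459, -0.052).

Emit:
{"api": "arm_command", "payload": {
  "series": [
    [[0, 0, 0], [0, 0.04, -0.02], 1],
    [[0, 0, 0], [0, 0.08, -0.05], 1],
    [[0, 0, 0], [0, 0.12, -0.08], 1],
    [[0, 0, 0], [0, 0.12, -0.1], 1],
    [[0, 0, 0], [0, 0.12, -0.11], 1],
    [[0, 0, 0], [0, 0.12, -0.114], 1],
    [[0, 0, 0], [0, 0.12, -0.117], 1],
    [[0, 0, 0], [0, 0.12, -0.117], 1],
    [[0, 0, 0], [0, 0.12, -0.118], 1],
    [[0, 0, 0], [0, 0.12, -0.119], 1],
    [[0, 0, 0], [0, 0.12, -0.119], 1]
  ]
}}

```text
clock: 9.9
position: [0.4594, -0.0509, 0.0302]
orientation: [-1.988, 2.432, -0.0]
contact_force: [0.1, -0.1, -0.7]
finger_gap: 0.0191
grasp_force: 58.9
```

Emit:
{"api": "arm_command", "payload": {
  "series": [
    [[0, 0, 0], [0, 0, -0.001], 1],
    [[0, 0, 0], [0, 0, -0.002], 1],
    [[0, 0, 0], [0, 0, -0.002], 1],
    [[0, 0, 0], [0, 0, -0.002], -1],
    [[0, 0, 0], [0, 0, -0.002], -1],
    [[0, 0, 0], [0, 0, -0.002], -1],
    [[0, 0, 0], [0, 0, -0.002], -1],
    [[0, 0, 0], [0, 0, -0.002], -1],
    [[0, 0, 0], [0, 0, -0.002], -1],
    [[0, 0, 0], [0, 0, -0.002], -1]
  ]
}}

```text
clock: 10.9
position: [0.4593, -0.0507, 0.028]
orientation: [1.988, -2.432, -0.0]
contact_force: [-0.4, -0.4, 0.2]
finger_gap: 0.0856
grasp_force: 0.0
```

Emit:
{"api": "arm_command", "payload": {
  "series": [
    [[0, 0, 0], [0, 0, 0.03], -1],
    [[0, 0, 0], [0, 0, 0.07], -1],
    [[0, 0, 0], [0, 0, 0.12], -1],
    [[0, 0, 0], [0, 0, 0.17], -1],
    [[0, 0, 0.1], [0.02, -0.04, 0.2], -1],
    [[0, 0, 0.2], [0.04, -0.08, 0.2], -1],
    [[0, 0, 0.33], [0.06, -0.12, 0.2], -1],
    [[0, 0, 0.33], [0.07, -0.15, 0.2], -1],
    [[0, 0, 0.33], [0.07, -0.15, 0.2], -1],
    [[0, 0, 0.33], [0.07, -0.15, 0.2], -1]
  ]
}}

```text
clock: 11.9
position: [0.5292, -0.2013, 0.2273]
orientation: [2.359, -2.074, -0.002]
contact_force: [0.5, 0.0, 0.3]
finger_gap: 0.0855
grasp_force: 0.0
```

Run:
```python
from h import *
p,d,C,K,s=wrist();cv2.imwrite("pics/w3.png",p)
print(s["position"],s["orientation"],s["finger_gap"])
P=pts(d,C,K);k2=(abs(P[...,:2]-[.531,-.2685]).max(-1)<.1)&(d>0)
for lo,hi in((.078,.1),(.045,.058),(.02,.032)):
    k=k2&(P[...,2]>lo)&(P[...,2]<hi);print(k.sum(),rect(P[k][:,:2]),np.median(P[k][:,2]))
t,dt=arm.grab_frame("top");cv2.imwrite("pics/t3.png",t)
Hh,S,V=cv2.split(cv2.cvtColor(t,cv2.COLOR_BGR2HSV));m=(Hh>100)&(Hh<130)&(S>120);m[:, :200]=0;m[:,420:]=0
v,u=np.nonzero(m);print("scr",len(u),u.mean(),v.mean())
```

```text
[ 0.52921823 -0.20129765  0.22728827] [ 2.35856027e+00 -2.07404387e+00 -1.74726603e-03] 0.08554273634712481
6403 [array([ 531.8, -268.3]), array([52.2, 80.6]), np.float64(7.3)] 0.08432554509438206
555 [array([ 531.8, -268.1]), array([62.2, 90.9]), np.float64(7.3)] 0.05010351422885462
16883 [array([ 532., -268.]), array([149.5, 168.9]), np.float64(7.2)] 0.024166319051159624
scr 124 340.3306451612903 245.75806451612902
```

View pics/w3.png

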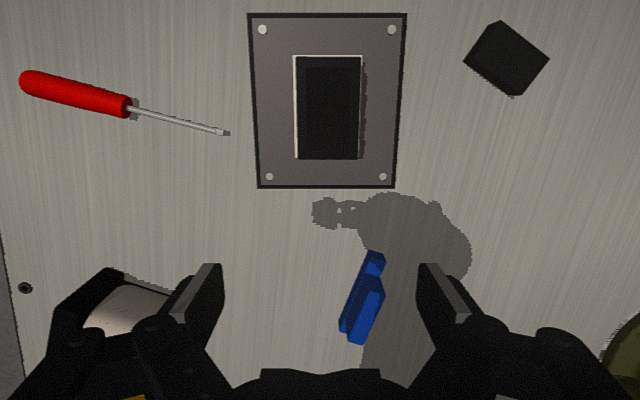

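The lids are at (0.5318, -0.2682), yaw 7.3°, and the scraper is standing on the bench. I'll check how far back the open fingertips sit by projecting tool points into this picture.

Run:
```python
from h import *
m=arm.camera_model("wrist");K=np.array(m["intrinsics"]);M=np.linalg.inv(m["mount"])
for z in(0,-.013):
  for x in(-.011,.011):
    for y in(-.0428,.0428,-.057,.057):
      c=M@[x,y,z,1];q=K@c[:3];print(z,x,y,(q[:2]/q[2]).round())
```

```text
0 -0.011 -0.0428 [233. 288.]
0 -0.011 0.0428 [408. 288.]
0 -0.011 -0.057 [204. 288.]
0 -0.011 0.057 [437. 288.]
0 0.011 -0.0428 [229. 247.]
0 0.011 0.0428 [412. 247.]
0 0.011 -0.057 [199. 247.]
0 0.011 0.057 [442. 247.]
-0.013 -0.011 -0.0428 [226. 304.]
-0.013 -0.011 0.0428 [415. 304.]
-0.013 -0.011 -0.057 [194. 304.]
-0.013 -0.011 0.057 [447. 304.]
-0.013 0.011 -0.0428 [221. 261.]
-0.013 0.011 0.0428 [420. 261.]
-0.013 0.011 -0.057 [188. 261.]
-0.013 0.011 0.057 [453. 260.]
```

The observed fingertip corner at (222,263) matches z = -13 mm, so at a 62 mm grip the tips sit about 6.6 mm above the TCP. I'll descend to TCP z≈0.022.

Emit:
{"api": "arm_command", "payload": {
  "series": [
    [[0, 0, 0], [0.0026, -0.04, 0], -1],
    [[0, 0, 0], [0.0026, -0.0669, 0], -1],
    [[0, 0, 0], [0.0026, -0.0669, 0], -1],
    [[0, 0, 0], [0.0026, -0.0669, -0.04], -1],
    [[0, 0, 0], [0.0026, -0.0669, -0.08], -1],
    [[0, 0, 0], [0.0026, -0.0669, -0.12], -1],
    [[0, 0, 0], [0.0026, -0.0669, -0.15], -1],
    [[0, 0, 0], [0.0026, -0.0669, -0.175], -1],
    [[0, 0, 0], [0.0026, -0.0669, -0.195], -1],
    [[0, 0, 0], [0.0026, -0.0669, -0.202], -1],
    [[0, 0, 0], [0.0026, -0.0669, -0.205], -1],
    [[0, 0, 0], [0.0026, -0.0669, -0.205], -1]
  ]
}}

```text
clock: 13.2
position: [0.5325, -0.2673, 0.024]
orientation: [-2.362, 2.071, -0.002]
contact_force: [0.2, 0.1, -0.1]
finger_gap: 0.0856
grasp_force: 0.0
```

Emit:
{"api": "arm_command", "payload": {
  "series": [
    [[0, 0, 0], [0, 0, 0], -0.6],
    [[0, 0, 0], [0, 0, 0], -0.5],
    [[0, 0, 0], [0, 0, 0], -0.4],
    [[0, 0, 0], [0, 0, 0], 0],
    [[0, 0, 0], [0, 0, 0], 1],
    [[0, 0, 0], [0, 0, 0], 1],
    [[0, 0, 0], [0, 0, 0], 1],
    [[0, 0, 0], [0, 0, 0], 1]
  ],
  "force": 50
}}

```text
clock: 14.0
position: [0.5324, -0.2679, 0.0244]
orientation: [-2.361, 2.072, -0.002]
contact_force: [-2.5, 1.7, 7.3]
finger_gap: 0.0609
grasp_force: 56.9
```

Emit:
{"api": "arm_command", "payload": {
  "series": [
    [[0, 0, 0], [0, 0, 0.002], 1],
    [[0, 0, 0], [0, 0, 0.005], 1],
    [[0, 0, 0], [0, 0, 0.01], 1],
    [[0, 0, 0], [0, 0, 0.018], 1],
    [[0, 0, 0], [0, 0, 0.03], 1],
    [[0, 0, 0], [0, 0, 0.045], 1],
    [[0, 0, 0], [0, 0, 0.06], 1],
    [[0, 0, 0], [0, 0, 0.078], 1],
    [[0, 0, 0], [0, 0, 0.096], 1],
    [[0, 0, 0], [0, 0, 0.112], 1],
    [[0, 0, 0], [0, 0, 0.124], 1],
    [[0, 0, 0], [0, 0, 0.13], 1]
  ]
}}

```text
clock: 15.2
position: [0.5324, -0.2678, 0.1549]
orientation: [-2.36, 2.072, -0.003]
contact_force: [-0.1, 0.2, -5.0]
finger_gap: 0.0613
grasp_force: 55.7
```

Emit:
{"api": "arm_command", "payload": {
  "series": [
    [[0, 0, 0], [0, 0.005, 0], 1],
    [[0, 0, -0.02], [0, 0.015, 0], 1],
    [[0, 0, -0.04], [0, 0.03, 0], 1],
    [[0, 0, -0.06], [0, 0.05, 0], 1],
    [[0, 0, -0.08], [0, 0.07, 0], 1],
    [[0, 0, -0.1], [0, 0.09, 0], 1],
    [[0, 0, -0.12], [0, 0.11, 0], 1],
    [[0, 0, -0.14], [0, 0.13, 0], 1],
    [[0, 0, -0.16], [0, 0.15, 0], 1],
    [[0, 0, -0.18], [0, 0.17, 0], 1],
    [[0, 0, -0.2], [0, 0.19, 0], 1],
    [[0, 0, -0.22], [0, 0.21, 0], 1]
  ]
}}

```text
clock: 16.4
position: [0.5313, -0.0565, 0.1517]
orientation: [2.117, -2.319, -0.002]
contact_force: [0.2, -0.5, -3.4]
finger_gap: 0.061
grasp_force: 55.7
```

Emit:
{"api": "arm_command", "payload": {
  "series": [
    [[0, 0, -0.01], [0, 0.02, 0], 1],
    [[0, 0, -0.02], [0, 0.04, 0], 1],
    [[0, 0, -0.03], [0, 0.06, 0], 1],
    [[0, 0, -0.04], [0, 0.08, 0], 1],
    [[0, 0, -0.05], [0, 0.1, 0], 1],
    [[0, 0, -0.06], [0, 0.12, 0], 1],
    [[0, 0, -0.07], [0, 0.14, 0], 1],
    [[0, 0, -0.08], [0, 0.16, 0], 1],
    [[0, 0, -0.09], [0, 0.175, 0], 1],
    [[0, 0, -0.1], [0, 0.185, 0], 1],
    [[0, 0, -0.108], [0, 0.192, 0], 1],
    [[0, 0, -0.108], [0, 0.192, 0], 1]
  ]
}}

```text
clock: 17.6
position: [0.5317, 0.1348, 0.1524]
orientation: [1.991, -2.429, -0.0]
contact_force: [-0.4, -0.1, -4.2]
finger_gap: 0.0611
grasp_force: 55.7
```

```bash
cat > lid.py <<'E'
from h import *
s=arm.get_state();R=Ro.from_rotvec(s["orientation"]).as_matrix()
print(s["position"].round(4) if hasattr(s["position"],"round") else s["position"],"toolY",np.degrees(np.arctan2(R[1,1],R[0,1])).round(2),s["finger_gap"],s["grasp_force"],s["contact_force"],s["joint_pos"])
for n in("top","scene"):
    p,d=arm.grab_frame(n);cv2.imwrite(f"pics/l_{n}.png",p)
    v,u=np.mgrid[:400,:640];P=world(n,np.c_[u.ravel(),v.ravel()],depth=d.ravel()).reshape(400,640,3)
    np.save(f"P_{n}.npy",P)
    near=(abs(P[...,:2]-np.array(s["position"])[:2]).max(-1)<.2)&(d>0)
    h=np.histogram(P[near][:,2],bins=np.arange(0,.3,.005));print(n,[(round(b,3),int(c)) for c,b in zip(*h) if c>60])
E
python3 lid.py
```

```text
[0.5317 0.1348 0.1524] toolY 168.68 0.06112425892131383 55.68043291568756 [-0.36603783 -0.07219629 -4.23537394] [ 6.14589032e-01 -9.11512810e-02 -1.87140461e-01 -2.19618262e-04
 -1.47569448e+00 -8.12097717e-01]
top [(np.float64(0.0), 7012), (np.float64(0.005), 188), (np.float64(0.02), 107), (np.float64(0.055), 350), (np.float64(0.06), 420), (np.float64(0.065), 69), (np.float64(0.07), 88), (np.float64(0.075), 171), (np.float64(0.08), 343), (np.float64(0.085), 83), (np.float64(0.09), 156), (np.float64(0.095), 63), (np.float64(0.145), 93), (np.float64(0.15), 1579), (np.float64(0.155), 214), (np.float64(0.175), 88), (np.float64(0.21), 259), (np.float64(0.26), 157)]
scene [(np.float64(0.0), 15855), (np.float64(0.005), 269), (np.float64(0.01), 138), (np.float64(0.015), 165), (np.float64(0.02), 528), (np.float64(0.025), 485), (np.float64(0.03), 238), (np.float64(0.035), 356), (np.float64(0.04), 191), (np.float64(0.045), 169), (np.float64(0.05), 179), (np.float64(0.055), 607), (np.float64(0.06), 4559), (np.float64(0.07), 72), (np.float64(0.075), 108), (np.float64(0.08), 533), (np.float64(0.085), 220), (np.float64(0.09), 156), (np.float64(0.095), 215), (np.float64(0.15), 2243), (np.float64(0.155), 1384), (np.float64(0.175), 115), (np.float64(0.18), 164), (np.float64(0.2), 65), (np.float64(0.205), 85), (np.float64(0.21), 463), (np.float64(0.215), 327), (np.float64(0.225), 87), (np.float64(0.255), 82), (np.float64(0.26), 210), (np.float64(0.265), 66), (np.float64(0.285), 91), (np.float64(0.29), 93)]
```

Emit:
{"api": "arm_command", "payload": {
  "series": [
    [[0, 0, 0], [0, 0.008, 0], 1],
    [[0, 0, 0], [0, 0.02, 0], 1],
    [[0, 0, 0], [0, 0.038, 0], 1],
    [[0, 0, 0], [0, 0.056, 0], 1],
    [[0, 0, 0], [0.0005, 0.074, 0], 1],
    [[0, 0, 0], [0.0005, 0.09, 0], 1],
    [[0, 0, 0], [0.0005, 0.098, 0], 1],
    [[0, 0, 0], [0.0005, 0.1004, -0.005], 1],
    [[0, 0, 0], [0.0005, 0.1004, -0.018], 1],
    [[0, 0, 0], [0.0005, 0.1004, -0.035], 1],
    [[0, 0, 0], [0.0005, 0.1004, -0.05], 1],
    [[0, 0, 0], [0.0005, 0.1004, -0.06], 1]
  ]
}}

```text
clock: 18.9
position: [0.5317, 0.2338, 0.0905]
orientation: [1.988, -2.429, -0.001]
contact_force: [-0.5, -0.3, -4.0]
finger_gap: 0.0613
grasp_force: 55.7
```

```bash
python3 lid.py
python3 - <<'E'
from h import *
s=arm.get_state();zt=s["position"][2]+.0006
for n in("top","scene"):
    P=np.load(f"P_{n}.npy");near=(abs(P[...,:2]-[.532,.235]).max(-1)<.14)
    for nm,lo,hi in(("flange",zt-.006,zt+.008),("face",.054,.066)):
        k=near&(P[...,2]>lo)&(P[...,2]<hi);k=cv2.morphologyEx(k.astype(np.uint8),cv2.MORPH_OPEN,np.ones((2,2)))>0
        if k.any():print(n,nm,k.sum(),rect(P[k][:,:2]),np.median(P[k][:,2]))
a=cv2.imread("pics/l_scene.png");cv2.imwrite("pics/l1.png",cv2.resize(a[160:360,330:530],(600,600)))
E
```

```text
[0.5317 0.2338 0.0905] toolY 168.61 0.0612532194170147 55.66642999649048 [-0.54097562 -0.25090807 -4.00229854] [ 7.58925828e-01  2.15273049e-02 -1.90891535e-01 -5.85667606e-04
 -1.36102673e+00 -9.57593041e-01]
top [(np.float64(0.0), 8001), (np.float64(0.005), 234), (np.float64(0.02), 78), (np.float64(0.055), 403), (np.float64(0.06), 381), (np.float64(0.075), 71), (np.float64(0.08), 98), (np.float64(0.085), 514), (np.float64(0.09), 1210), (np.float64(0.115), 104), (np.float64(0.145), 130), (np.float64(0.15), 256), (np.float64(0.195), 135), (np.float64(0.2), 82)]
scene [(np.float64(0.0), 22299), (np.float64(0.005), 247), (np.float64(0.01), 110), (np.float64(0.015), 101), (np.float64(0.02), 125), (np.float64(0.025), 200), (np.float64(0.03), 107), (np.float64(0.035), 167), (np.float64(0.04), 116), (np.float64(0.045), 103), (np.float64(0.05), 106), (np.float64(0.055), 266), (np.float64(0.06), 1500), (np.float64(0.07), 61), (np.float64(0.075), 83), (np.float64(0.08), 225), (np.float64(0.085), 768), (np.float64(0.09), 3120), (np.float64(0.115), 220), (np.float64(0.145), 147), (np.float64(0.15), 554), (np.float64(0.16), 63), (np.float64(0.195), 138), (np.float64(0.2), 115), (np.float64(0.225), 80), (np.float64(0.23), 93), (np.float64(0.235), 73), (np.float64(0.24), 97), (np.float64(0.245), 87), (np.float64(0.25), 85), (np.float64(0.255), 82), (np.float64(0.26), 77), (np.float64(0.28), 120), (np.float64(0.285), 127), (np.float64(0.29), 135)]
top flange 1732 [array([510.5, 139.1]), array([364.4, 142.4]), np.float64(79.2)] 0.09089727189662788
top face 777 [array([510.8, 150.4]), array([387.3, 163.5]), np.float64(78.6)] 0.05946765633864448
scene flange 3843 [array([622.4, 217.2]), array([161.5, 431.6]), np.float64(77.9)] 0.0910290111100941
scene face 1688 [array([616. , 218.6]), array([180.3, 421.6]), np.float64(68.8)] 0.061336189795799245
```

View pics/l1.png

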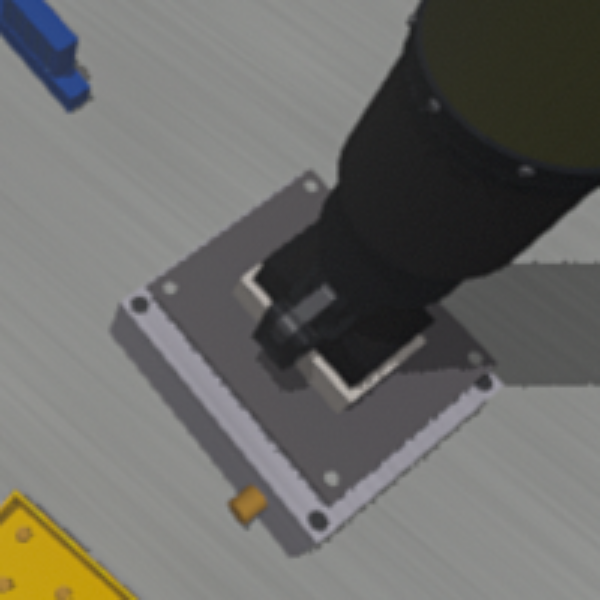

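The scene crop shows the cover nested on the white body, and the flange parallel to and roughly centred over the box. I'll measure each edge in the box axes.

```bash
cat > edge.py <<'E'
from h import *
s=arm.get_state();zt=s["position"][2]+.0006;a=np.radians(-11.45);ux=np.array([np.cos(a),np.sin(a)]);uy=np.array([-ux[1],ux[0]])
c=np.array([.5322,.2352]);print("tcp in box",(s["position"][:2]-c)@ux*1e3,(s["position"][:2]-c)@uy*1e3)
def edges(P,k):
    q=(P[k][:,:2]-c);X=q@ux*1e3;Y=q@uy*1e3;o={}
    for nm,A,B in(("x",X,Y),("y",Y,X)):
        bn=np.round(B/3);hi=[];lo=[]
        for b in range(-18,19):
            g=A[bn==b]
            if len(g)>2:hi.append((b*3,g.max()));lo.append((b*3,g.min()))
        for sg,L in(("+",hi),("-",lo)):
            L=np.array(L)
            if len(L): 
                med=np.percentile(L[:,1],75 if sg=="+" else 25);g=L[abs(L[:,1]-med)<4];o[sg+nm]=(round(g[:,1].mean(),1),len(g),round(np.degrees(np.polyfit(g[:,0],g[:,1],1)[0]),1) if len(g)>4 else None)
    return o
for n in("top","scene"):
    P=np.load(f"P_{n}.npy");q=P[...,:2]-c;X=q@ux;Y=q@uy;near=(abs(X)<.092)&(abs(Y)<.105)
    print(n,"flange",edges(P,near&(abs(P[...,2]-zt)<.005)));print(n,"face",edges(P,near&(abs(P[...,2]-.06)<.005)))
E
python3 edge.py
python3 - <<'E'
# same edge reading of the bare box face from the first pictures
exec(open('edge.py').read().split('for n in("top"')[0])
for n in("top","scene"):
    d=np.load(n+"0.npy");v,u=np.mgrid[:400,:640];P=world(n,np.c_[u.ravel(),v.ravel()],depth=d.ravel()).reshape(400,640,3)
    q=P[...,:2]-c;near=(abs(q@ux)<.092)&(abs(q@uy)<.105)
    print(n,"face0",edges(P,near&(abs(P[...,2]-.06)<.005)))
E
```

```text
tcp in box -0.38425221662092984 -1.5612786067259663
top flange {'+x': (np.float64(68.1), 23, np.float64(0.2)), '-x': (np.float64(-69.4), 26, np.float64(0.1)), '+y': (np.float64(-8.5), 6, np.float64(1.3)), '-y': (np.float64(-82.5), 37, np.float64(0.0))}
top face {'+x': (np.float64(78.3), 26, np.float64(-0.8)), '-x': (np.float64(-79.3), 33, np.float64(-0.2)), '+y': (np.float64(-78.8), 37, np.float64(-0.1)), '-y': (np.float64(-90.3), 37, np.float64(-0.0))}
scene flange {'+x': (np.float64(69.8), 37, np.float64(0.0)), '-x': (np.float64(-61.0), 1, None), '+y': (np.float64(77.5), 37, np.float64(0.2)), '-y': (np.float64(-80.8), 37, np.float64(0.3))}
scene face {'+x': (np.float64(80.6), 37, np.float64(-0.1)), '-x': (np.float64(60.9), 37, np.float64(0.1)), '+y': (np.float64(90.2), 37, np.float64(-0.1)), '-y': (np.float64(-88.6), 33, np.float64(-0.1))}
tcp in box -0.38425221662092984 -1.5612786067259663
top face0 {'+x': (np.float64(78.3), 37, np.float64(-0.3)), '-x': (np.float64(-79.4), 37, np.float64(0.0)), '+y': (np.float64(88.1), 37, np.float64(0.1)), '-y': (np.float64(-90.3), 37, np.float64(0.2))}
scene face0 {'+x': (np.float64(80.6), 37, np.float64(0.1)), '-x': (np.float64(-78.9), 37, np.float64(0.3)), '+y': (np.float64(90.2), 37, np.float64(-0.1)), '-y': (np.float64(-88.5), 37, np.float64(-0.1))}
```

The two views agree: the lid needs about +0.5 mm in box x and +2 mm in box y. I'll apply that and lower gently.

Emit:
{"api": "arm_command", "payload": {
  "series": [
    [[0, 0, 0], [0.0005, 0.001, 0], 1],
    [[0, 0, 0], [0.0009, 0.0019, 0], 1],
    [[0, 0, 0], [0.0009, 0.0019, -0.004], 1],
    [[0, 0, 0], [0.0009, 0.0019, -0.008], 1],
    [[0, 0, 0], [0.0009, 0.0019, -0.012], 1],
    [[0, 0, 0], [0.0009, 0.0019, -0.015], 1],
    [[0, 0, 0], [0.0009, 0.0019, -0.018], 1],
    [[0, 0, 0], [0.0009, 0.0019, -0.02], 1],
    [[0, 0, 0], [0.0009, 0.0019, -0.022], 1],
    [[0, 0, 0], [0.0009, 0.0019, -0.0235], 1],
    [[0, 0, 0], [0.0009, 0.0019, -0.0235], 1],
    [[0, 0, 0], [0.0009, 0.0019, -0.0235], 1]
  ]
}}

```text
clock: 20.2
position: [0.5334, 0.2367, 0.0696]
orientation: [-1.991, 2.43, -0.0]
contact_force: [0.3, -0.1, -4.1]
finger_gap: 0.0611
grasp_force: 55.7
```

Emit:
{"api": "arm_command", "payload": {
  "series": [
    [[0, 0, 0], [-0.0006, -0.0008, 0], 1],
    [[0, 0, 0], [-0.0006, -0.0008, 0], 1],
    [[0, 0, 0], [-0.0006, -0.0008, -0.002], 1],
    [[0, 0, 0], [-0.0006, -0.0008, -0.003], 1],
    [[0, 0, 0], [-0.0006, -0.0008, -0.004], 1],
    [[0, 0, 0], [-0.0006, -0.0008, -0.0045], 1],
    [[0, 0, 0], [-0.0006, -0.0008, -0.0045], 1]
  ]
}}

```text
clock: 20.9
position: [0.5327, 0.2358, 0.0648]
orientation: [1.991, -2.43, -0.0]
contact_force: [-0.4, -0.2, -4.1]
finger_gap: 0.061
grasp_force: 55.7
```

```bash
python3 lid.py|head -1; python3 edge.py
```

```text
[0.5327 0.2358 0.0648] toolY 168.66 0.06104011297317066 55.6659060716629 [-0.37223593 -0.23100535 -4.12126547] [ 7.60808140e-01  3.92850238e-02 -2.20922375e-01 -6.77690023e-05
tcp in box 0.43072779440389564 0.7722622462337329
top flange {'+x': (np.float64(77.4), 20, np.float64(-0.3)), '-x': (np.float64(-78.5), 23, np.float64(-0.6)), '+y': (np.float64(-6.9), 6, np.float64(1.2)), '-y': (np.float64(-89.3), 28, np.float64(0.4))}
top face {'+x': (np.float64(78.4), 30, np.float64(0.4)), '-x': (np.float64(-79.5), 35, np.float64(-0.1)), '+y': (np.float64(-10.7), 7, np.float64(-2.2)), '-y': (np.float64(-90.4), 37, np.float64(0.2))}
scene flange {'+x': (np.float64(79.8), 37, np.float64(0.0)), '-x': (np.float64(-49.7), 1, None), '+y': (np.float64(89.8), 37, np.float64(-0.1)), '-y': (np.float64(-88.0), 37, np.float64(-0.2))}
scene face {'+x': (np.float64(80.5), 37, np.float64(0.1)), '-x': (np.float64(31.9), 5, np.float64(0.7)), '+y': (np.float64(90.1), 37, np.float64(-0.0)), '-y': (np.float64(-88.5), 37, np.float64(-0.2))}
```

Emit:
{"api": "arm_command", "payload": {
  "series": [
    [[0, 0, 0], [0, 0, -0.0005], 1],
    [[0, 0, 0], [0, 0, -0.001], 1],
    [[0, 0, 0], [0, 0, -0.001], 1]
  ]
}}

```text
clock: 21.3
position: [0.5329, 0.2359, 0.0645]
orientation: [-1.991, 2.43, -0.0]
contact_force: [-2.7, 0.5, -1.8]
finger_gap: 0.0607
grasp_force: 55.9
```

Emit:
{"api": "arm_command", "payload": {
  "series": [
    [[0, 0, 0], [0, 0, -0.0008], 1],
    [[0, 0, 0], [0, 0, -0.0008], 1],
    [[0, 0, 0], [0, 0, -0.0008], 1]
  ],
  "force": 20
}}

```text
clock: 21.6
position: [0.5329, 0.2359, 0.0645]
orientation: [-1.991, 2.429, -0.001]
contact_force: [-4.6, -0.8, 5.7]
finger_gap: 0.0608
grasp_force: 56.7
```

Emit:
{"api": "arm_command", "payload": {
  "series": [
    [[0, 0, 0], [0, 0, 0], -1],
    [[0, 0, 0], [0, 0, 0], -1],
    [[0, 0, 0], [0, 0, 0], -1],
    [[0, 0, 0], [0, 0, 0], -1],
    [[0, 0, 0], [0, 0, 0], -1],
    [[0, 0, 0], [0, 0, 0], -1],
    [[0, 0, 0], [0, 0, 0], -1],
    [[0, 0, 0], [0, 0, 0], -1]
  ]
}}

```text
clock: 22.4
position: [0.5327, 0.2359, 0.0632]
orientation: [1.991, -2.43, -0.0]
contact_force: [0.2, 0.4, 0.4]
finger_gap: 0.0855
grasp_force: 0.0
```

```bash
python3 lid.py|head -1
python3 - <<'E'
exec(open('edge.py').read().split('for n in("top"')[0])
for n in("top","scene"):
    P=np.load(f"P_{n}.npy");q=P[...,:2]-c;X=q@ux;Y=q@uy
    im=cv2.imread(f"pics/l_{n}.png").astype(int)
    for nm,z,hx,hy in(("flange",.065,.06,.075),("cover",.125,.03,.045)):
        k=(abs(X)<hx)&(abs(Y)<hy)&(abs(P[...,2]-z)<.006)&((nm!="flange")|(abs(X)>.045)|(abs(Y)>.06))
        if k.sum()<20:print(n,nm,"few");continue
        A=np.c_[X[k],Y[k],np.ones(k.sum())];print(n,nm,k.sum(),np.linalg.lstsq(A,P[k][:,2],rcond=None)[0].round(4), edges(P,k) if nm=="cover" else "")
    # flange edge by brightness: dark flange against light face
    f=(abs(X)<.085)&(abs(Y)<.095)&(abs(P[...,2]-.0625)<.007)&(im.sum(-1)<1.0*(np.percentile(im[(abs(X)<.06)&(abs(Y)<.075)&(abs(P[...,2]-.065)<.006)].sum(-1),50)+40))&(abs(X)<.076)&(abs(Y)<.086)
    print(n,"flange edges",edges(P,f))
E
```

```text
[0.5327 0.2359 0.0632] toolY 168.66 0.08549699380369281 0.0 [0.17242894 0.38622493 0.35243757] [ 7.60795927e-01  4.03346264e-02 -2.22956307e-01 -4.42802057e-05
tcp in box 0.40533332731470506 0.7669372094642475
top flange 680 [-0.0006 -0.0013  0.0647] 
top cover 264 [0.004  0.0375 0.1256] {'+x': (np.float64(25.0), 10, np.float64(-1.7)), '-x': (np.float64(-24.6), 10, np.float64(-0.9)), '+y': (np.float64(-16.6), 11, np.float64(-0.3)), '-y': (np.float64(-41.5), 17, np.float64(0.5))}
top flange edges {'+x': (np.float64(67.0), 24, np.float64(-0.6)), '-x': (np.float64(-74.3), 13, np.float64(-0.2)), '+y': (np.float64(-1.1), 9, np.float64(-1.4)), '-y': (np.float64(-77.9), 37, np.float64(0.4))}
scene flange 1569 [-0.0006 -0.0009  0.0666] 
scene cover 609 [-0.0333 -0.005   0.1267] {'+x': (np.float64(27.3), 17, np.float64(0.1)), '-x': (np.float64(-14.8), 2, None), '+y': (np.float64(41.2), 18, np.float64(-0.1)), '-y': (np.float64(-39.3), 14, np.float64(0.3))}
scene flange edges {'+x': (np.float64(70.2), 37, np.float64(0.1)), '-x': (np.float64(-50.3), 2, None), '+y': (np.float64(79.5), 37, np.float64(0.3)), '-y': (np.float64(-77.2), 37, np.float64(-0.1))}
```

The flange is flat, with its plane tilted by about 0.001 and its top at 0.065 m, and the cover is centred on it. Both are released and seated. I'll rise to the cover and grip it.

Emit:
{"api": "arm_command", "payload": {
  "series": [
    [[0, 0, 0], [0, 0, 0.008], -1],
    [[0, 0, 0], [0, 0, 0.016], -1],
    [[0, 0, 0], [0, 0, 0.024], -1],
    [[0, 0, 0], [0, 0, 0.03], -1],
    [[0, 0, 0], [0, 0, 0.031], -1],
    [[0, 0, 0], [0, 0, 0.031], -1],
    [[0, 0, 0], [0, 0, 0.031], -1],
    [[0, 0, 0], [0, 0, 0.031], -1]
  ],
  "force": 25
}}

```text
clock: 23.3
position: [0.5325, 0.2357, 0.0937]
orientation: [1.99, -2.429, -0.0]
contact_force: [0.1, -0.4, -0.9]
finger_gap: 0.0852
grasp_force: 0.0
```

Emit:
{"api": "arm_command", "payload": {
  "series": [
    [[0, 0, 0], [0, 0, 0], -0.5],
    [[0, 0, 0], [0, 0, 0], -0.4],
    [[0, 0, 0], [0, 0, 0], -0.3],
    [[0, 0, 0], [0, 0, 0], -0.25],
    [[0, 0, 0], [0, 0, 0], -0.2],
    [[0, 0, 0], [0, 0, 0], -0.1],
    [[0, 0, 0], [0, 0, 0], 0.2],
    [[0, 0, 0], [0, 0, 0], 1],
    [[0, 0, 0], [0, 0, 0], 1],
    [[0, 0, 0], [0, 0, 0], 1],
    [[0, 0, 0], [0, 0, 0], 1]
  ],
  "force": 25
}}

```text
clock: 24.4
position: [0.5328, 0.2359, 0.0943]
orientation: [-1.991, 2.43, 0.0]
contact_force: [-0.6, 1.2, 0.8]
finger_gap: 0.0517
grasp_force: 26.3
```

Emit:
{"api": "arm_command", "payload": {
  "series": [
    [[0, 0, 0], [0, 0, 0.002], 1],
    [[0, 0, 0], [0, 0, 0.005], 1],
    [[0, 0, 0], [0, 0, 0.009], 1],
    [[0, 0, 0], [0, 0, 0.014], 1],
    [[0, 0, 0], [0, 0, 0.02], 1],
    [[0, 0, 0], [0, 0, 0.03], 1],
    [[0, 0, 0], [0, 0, 0.045], 1],
    [[0, 0, 0], [0, 0, 0.06], 1],
    [[0, 0, 0], [0, 0, 0.08], 1],
    [[0, 0, 0], [0, 0, 0.1], 1],
    [[0, 0, 0], [0, 0, 0.115], 1],
    [[0, 0, 0], [0, 0, 0.12], 1]
  ]
}}

```text
clock: 25.6
position: [0.5334, 0.2362, 0.2171]
orientation: [-1.989, 2.427, -0.001]
contact_force: [-0.0, 0.4, -1.1]
finger_gap: 0.0517
grasp_force: 26.4
```

Emit:
{"api": "arm_command", "payload": {
  "series": [
    [[0, 0, 0], [0, -0.01, 0], 1],
    [[0, 0, 0], [0, -0.03, 0], 1],
    [[0, 0, 0], [0, -0.055, 0], 1],
    [[0, 0, 0], [0, -0.08, 0], 1],
    [[0, 0, 0], [0, -0.105, 0], 1],
    [[0, 0, 0], [0, -0.13, 0], 1],
    [[0, 0, 0], [0, -0.155, 0], 1],
    [[0, 0, 0], [0, -0.175, 0], 1],
    [[0, 0, 0], [0, -0.19, 0], 1],
    [[0, 0, 0], [0, -0.2, 0], 1],
    [[0, 0, 0], [0, -0.2, 0], 1],
    [[0, 0, 0], [0, -0.2, 0], 1]
  ]
}}

```text
clock: 26.8
position: [0.5327, 0.0359, 0.2139]
orientation: [1.991, -2.43, -0.001]
contact_force: [-0.5, -0.1, -1.5]
finger_gap: 0.0518
grasp_force: 26.4
```

```bash
python3 lid.py|head -1
python3 - <<'E'
exec(open('edge.py').read().split('for n in("top"')[0])
P=np.load("P_scene.npy");q=P[...,:2]-c;X=q@ux;Y=q@uy
for nm,z,hx,hy in(("panel",.101,.03,.045),("body",.091,.04,.055)):
    k=(abs(X)<hx)&(abs(Y)<hy)&(abs(P[...,2]-z)<.005);print(nm,k.sum(),np.median(P[k][:,2]),edges(P,k))
a=cv2.imread("pics/l_scene.png");cv2.imwrite("pics/end.png",a)
E
```

```text
[0.5327 0.0359 0.2139] toolY 168.64 0.05177471720642702 26.36143147945404 [-0.45011178 -0.0981792  -1.52006288] [ 4.44101255e-01 -1.37323323e-01 -1.17878997e-01 -2.55283533e-04
tcp in box 39.972474443525584 -194.68961930767156
panel 881 0.10244918732659991 {'+x': (np.float64(21.5), 24, np.float64(-0.3)), '-x': (np.float64(-17.9), 24, np.float64(0.4)), '+y': (np.float64(35.4), 14, np.float64(0.6)), '-y': (np.float64(-33.0), 14, np.float64(0.5))}
body 835 0.09235423686098265 {'+x': (np.float64(32.2), 32, np.float64(-0.4)), '-x': (np.float64(-28.9), 32, np.float64(0.3)), '+y': (np.float64(46.4), 22, np.float64(0.2)), '-y': (np.float64(-44.2), 22, np.float64(0.6))}
```

View pics/end.png

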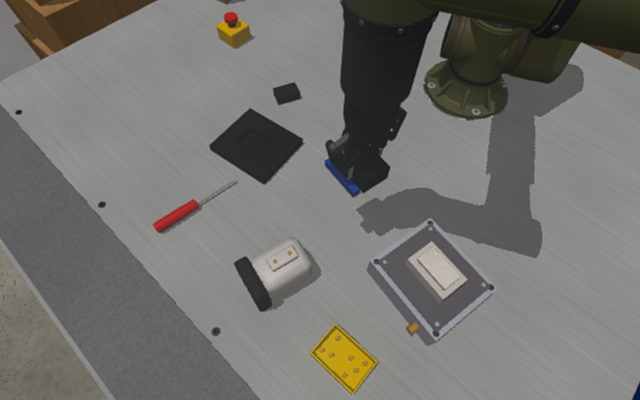

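The white lid is seated and centred at (430,270), the cover is held at (370,165) and the bystanders haven't moved. I'll let the arm settle, then hand in.

Emit:
{"api": "arm_command", "payload": {
  "series": [
    [[0, 0, 0], [0, 0, 0], 1],
    [[0, 0, 0], [0, 0, 0], 1],
    [[0, 0, 0], [0, 0, 0], 1],
    [[0, 0, 0], [0, 0, 0], 1],
    [[0, 0, 0], [0, 0, 0], 1]
  ]
}}

```text
clock: 27.4
position: [0.5327, 0.036, 0.2142]
orientation: [1.991, -2.43, -0.0]
contact_force: [0.1, 0.4, -1.2]
finger_gap: 0.0518
grasp_force: 26.4
```

```bash
python3 -c "
from rig import arm
print(arm.sign_off())"
```

```text
the job is handed in; nothing more can be done
None
```

I handed the job in at 27.4 s of the 72 s, and the sign-off gave no verdict: the chips were wiped onto the bench and the scraper set down, the white lid is seated on the box, and the black cover is held in the air about 0.2 m to one side.

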